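# Refit the sanding box hatch cover from behind the cans

### The arm

A 6-joint arm with a two-finger parallel gripper is mounted at the origin on the work surface. World frame = base frame: x ahead of the robot, y to its left, z up, the work surface at z = 0. Lengths are in mm, angles in rad, forces in N, time in s.
With the tool pointing down it reaches from about 350 to 975 mm from the base axis. Payload 7.1 kg.
Tool frame: the origin (TCP) lies midway between the tips of the shut fingers; the grasp point (between the pads) lies 19 mm behind it (ctrl.grip_depth is the distance from the TCP to the grasp point, in mm); z points along the fingers, y is the line along which they close (so a half turn about z gives the same grasp; the last joint's range is limited). The gripper opens to 88 mm and grips with 3 to 60 N. Pads are 20 mm wide; open, the fingers measure 115 mm over their backs; the gripper's body (75 mm by 178 mm) begins 61 mm behind the grasp point.
Start: joints at [-1.12, 0.423, 1.63, -0, 1.089, -0.019], TCP at [282.956, -557.262, 222.675] pointing down, gripper open.
Joint ranges: [-3, 3], [-0.9, 2.11], [0.09, 2.58], [-1.31, 4.45], [0.11, 2.69], [-2.54, 2.54]. Speed limits (rad/s): [2.39, 2.39, 3.01, 3.14, 3.14, 3.14].

### API

Orientations are given as a rotation vector (axis times angle).
In Python, from workcell import ctrl, cams gives the robot as it stands.
- The arm moves only by the tool move_arm, never from a script. Its argument "steps" is a list of rows, each a list of 3 entries, a list of its own where there are three numbers: the shift along the tool's x, y, z in units of 25 mm (1.0 is 25 mm), then the turn about the tool's z in units of 5 degrees (1.0 is 5 degrees), then the closure, from 0 (fully open) to 1 (shut). A call has 1 to 20 rows; each row shifts and turns the commanded pose from where the row before left it, along the tool's axes as they then stand; what a row does not reach is not made up. A row lasts 1/12 s, in which the tool goes at most 41.7 mm and 7.16 degrees, less where a joint would pass 70% of its speed; a pose out of reach is approached as far as the arm can. A call is refused whole if a number of a shift passes 1 or a number of a turn 1, either way. A call with a gripper value outside its range is refused whole. The fingers move at their own pace and stop on an object; the grip force is fixed at half the most. Time passes only in rows, so rows that do not move let the fingers close. It gives the time, the measured TCP pose, the force, the opening and the grip force at its end, in the units of the state.
- ctrl.get_obs(): the state, without advancing time (a new reading comes with each control period).
- cams.get_image(name): name is "scene" or "top"; returns a dict with "image" (384x512x3 uint8, red, green, blue), "camera_matrix" (3x3 intrinsics, pixels), "xyz" and "rotation" of the camera in the world. Camera axes: x right, y down, z forward; pixel columns grow to the right and rows downward; lengths in mm; the calibration is good to about 2 mm. A picture is of the moment at which its call begins. There is no depth.
- ctrl.close_job(): hands the job in; it is judged then, once.
Trained networks look in the newest picture that a camera, given by its name, has taken for a name from the list of things; names that differ only in an ending like _2 or _b are one class to them, and where a whole thing is asked for, a point or a joint stands for the part that bears it (a point fixed in the world has none). Each returns a list of dicts, best first, with "p" (0 to 1); they miss things now and then, are a little off and sometimes report something else, mostly with a low value. They report only what shows in the picture. A call takes as long as a camera call. They do not tell look-alikes from the thing itself.
- cams.boxes_of(camera, thing): "rect" ([centre column, centre row, width, height] in pixels, round what is visible of it).
- cams.cut_out(camera, thing): "pixels" (384x512 bool, what is visible of it) and "rect" ([centre column, centre row, width, height] in pixels, round what is visible of it).
The state is a dict: "t": time; "qpos": joint angles; "qvel": joint speeds; "joint_torque": joint torques, N m; "ee_pos": TCP position; "orientation": TCP orientation; "ft_force": force on the tool from outside, world axes, zero at the start; "moment": the same for the moment, N m; "width": finger opening in mm; "grasp_force": force on a finger pad.
Only numpy, scipy, OpenCV 4.12 (cv2) and the standard library are available. Lean on these libraries where they do the work, as an engineer would, in place of code of your own. Each camera call takes 0.05 s, during which the arm holds its last target. There are 200 camera calls.

### The job

The filter hatch of the sanding box is open and its cover lies at the back of the tray, behind the aerosol can, the jar and the tin. Set those three upright on the sheet of cardboard, fetch the cover and close the hatch with it (one long edge goes in under the steel lip, then lay it down flat in its recess), and put the can, the jar and the tin back in the tray, each upright where it stood. Do not tip them over, and leave the rasp plate and the hex key where they lie.

Things in the scene. Friction and masses are not known exactly. Their poses are not given: they have to be found in the camera images.
- cover: Loose hatch cover, 0.2 kg: aluminium plate 64 (its x) x 118 (its y) x 6 mm with a black bow handle along its y over the middle: bar 12 wide, 90 long, 28 to 44 mm above the origin, posts at y +-40. Origin: centre of the plate's underside, z up. Same both ways round. Too long (64) to drop flat past the lip (59 free): tilt about 20 degrees, slide the low long edge under the lip, rotate flat.
- sanding_box: Fixed grey box, deck 70 mm high, x -75 to 205, y +-120. Origin on the bench under the centre of the hatch recess; x away from robot. Recess: x +-35, y +-62, 6 deep: ledge at z 64 around a filter hole (x -15 to 27, y +-54). Steel lip on the -x edge, y +-55, overhangs x -35 to -24; underside z 75.5, top 78. Seated cover: origin x, y 0 (+-3 play), z 64, its x along this x; either way round.
- tray: Fixed blue sheet-metal bench tray, 180 (x) x 240 (y) mm, rim 15 mm high, walls and floor 3 mm thick. Origin: centre of its underside; x points away from the robot (yaw within 0.15 rad). The containers stand in a row along its y at x about -51 mm, 78 mm apart, in any order; the cover lies behind them at x about +16 mm, handle along the row.
- card_sheet: Sheet of plain brown cardboard 150 (x) x 250 (y) x 4 mm lying flat on the bench (it does not slide): the side area. Origin: centre of its underside; x points away from the robot (yaw within 0.15 rad).
- aerosol: Loose upright aerosol can with a full-width black cap and a paper band, about 0.22 kg: round, 52 mm across, 150 mm tall (cap 51 mm across, straight from 110 to 142 mm, then domed). Origin: centre of its underside.
- jar: Loose upright white plastic jar with a grey screw lid, about 0.25 kg: round, 54 mm across, 115 mm tall (lid 56 mm across, from 88 to 115 mm). Origin: centre of its underside.
- tin: Loose upright rectangular steel tin with a paper label, about 0.28 kg: 46 (its x) x 58 (its y) mm, body 125 mm tall, black screw cap 24 mm across and 14 mm high on top at y = +12 mm. Origin: centre of its underside; its x is roughly along the tray's x.
- rasp: Bystander: gold triangular rasp plate, about 80 mm, 9 mm high, lying on the bench near the robot. Origin: centre of its underside.
- hex_key: Bystander: L-shaped dark steel hex key, 110 x 40 mm, 8 mm thick, lying on the bench near the robot. Origin under the middle of its long arm.
Not all that is in view belongs to the job. Leave any orange look-alike of the jar alone.

How it is judged:
By the outcome, as a careful person would: the job done as asked, in the order asked, and still so for the second after the job is handed in, with the robot touching nothing.
It also fails if it takes over 152 s, if anything falls off the work surface, if the arm or the gripper's body presses on something with over 40 N, if the wrist force passes 120 N, or if a joint passes its speed limit or range.

## Working session

There is one attempt and no reset: what is moved stays moved. The work goes in short steps, Python scripts to look and compute and a tool call to move; the robot and the scene stay as the last step left them, time stands still between calls to the robot, and variables do not carry over. Pictures are saved under pics/ and viewed, at most 14 in all, crops included, and the job is handed in when it is done.

Besides the shell and the picture viewer there is one more tool, called after "Request:" by a JSON object that holds its "name" and its "arguments", one argument or row to a line. move_arm: Moves the arm, as the interface text tells. Its arguments: {"type":"object","properties":{"steps":{"type":"array"}},"required":["steps"]}

```bash
mkdir -p pics; ls; cat > h.py <<'E'
import numpy as np, cv2
from workcell import ctrl, cams
from scipy.spatial.transform import Rotation as R
def shot(n,f=None):
    d=cams.get_image(n)
    if f: cv2.imwrite(f'pics/{f}.png',cv2.cvtColor(d['image'],cv2.COLOR_RGB2BGR))
    return d
def rot(d):
    r=np.array(d['rotation'],float)
    return r if r.shape==(3,3) else R.from_rotvec(r).as_matrix()
def proj(d,P):
    p=(np.atleast_2d(P)-np.array(d['xyz']))@rot(d)
    u=p@np.array(d['camera_matrix']).T
    return u[:,:2]/u[:,2:]
def unproj(d,uv,z):
    uv=np.atleast_2d(uv).astype(float)
    r=np.c_[uv,np.ones(len(uv))]@np.linalg.inv(d['camera_matrix']).T@rot(d).T
    c=np.array(d['xyz'],float)
    return c+r*((z-c[2])/r[:,2])[:,None]
E
python3 - <<'E'
from h import *
for n in ('scene','top'):
    d=shot(n,n+'0'); print(n,np.round(d['xyz']),np.round(d['rotation'],3).tolist(),np.round(d['camera_matrix'],1).tolist())
    for t in 'cover sanding_box tray card_sheet aerosol jar tin rasp hex_key'.split():
        print(t,[(round(float(b['p']),2),np.round(b['rect']).astype(int).tolist()) for b in cams.boxes_of(n,t)][:3])
o=ctrl.get_obs(); print(o['ee_pos'],o['orientation'],o['ft_force'],o['width'],ctrl.grip_depth,o['t'])
E
```

```text
pics
scene [1156. -295.  569.] [-1.881, -1.248, 0.651] [[353.6, 0.0, 253.4], [0.0, 353.6, 190.5], [0.0, 0.0, 1.0]]
cover [(0.88, [365, 183, 50, 27])]
sanding_box [(0.57, [140, 259, 158, 144])]
tray [(0.62, [360, 190, 109, 48])]
card_sheet [(0.96, [273, 229, 114, 62])]
aerosol [(0.61, [329, 161, 25, 52])]
jar [(0.96, [373, 153, 22, 45]), (0.56, [353, 129, 21, 14])]
tin [(0.9, [350, 155, 31, 51])]
rasp [(0.65, [219, 191, 28, 17])]
hex_key [(0.28, [141, 260, 158, 146])]
top [ 363.   -2. 1072.] [-2.171, 2.154, -0.114] [[401.8, 0.0, 256.2], [0.0, 401.8, 190.6], [0.0, 0.0, 1.0]]
cover [(0.64, [138, 179, 47, 26])]
sanding_box [(0.72, [381, 159, 120, 126])]
tray [(0.78, [139, 186, 96, 77])]
card_sheet [(0.62, [260, 161, 93, 65]), (0.49, [285, 237, 31, 26])]
aerosol [(0.57, [166, 199, 36, 23])]
jar [(0.94, [101, 247, 38, 25]), (0.56, [104, 202, 31, 26]), (0.43, [381, 161, 115, 129])]
tin [(0.84, [135, 204, 36, 22])]
rasp [(0.8, [286, 239, 34, 25])]
hex_key [(0.52, [216, 237, 32, 35]), (0.3, [165, 199, 36, 19])]
[ 282.94528951 -557.27525145  222.67558833] [3.05532625e+00 7.31146754e-01 2.58988471e-06] [-0.2046685   0.50518139 -0.26445703] 87.46304130857204 18.700000000000003 1.0
```

```bash
python3 - <<'E'
import cv2
a=cv2.imread('pics/top0.png');cv2.imwrite('pics/top0b.png',cv2.resize(a[80:320,60:460],(800,480),interpolation=cv2.INTER_CUBIC))
a=cv2.imread('pics/scene0.png');cv2.imwrite('pics/scene0b.png',cv2.resize(a[80:380,40:440],(800,600),interpolation=cv2.INTER_CUBIC))
E
```

```text
(no output)
```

View pics/top0b.png

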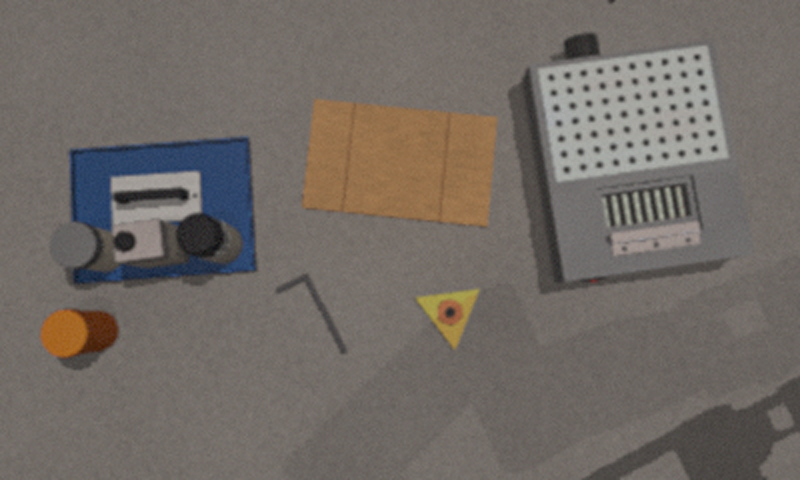

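View pics/scene0b.png

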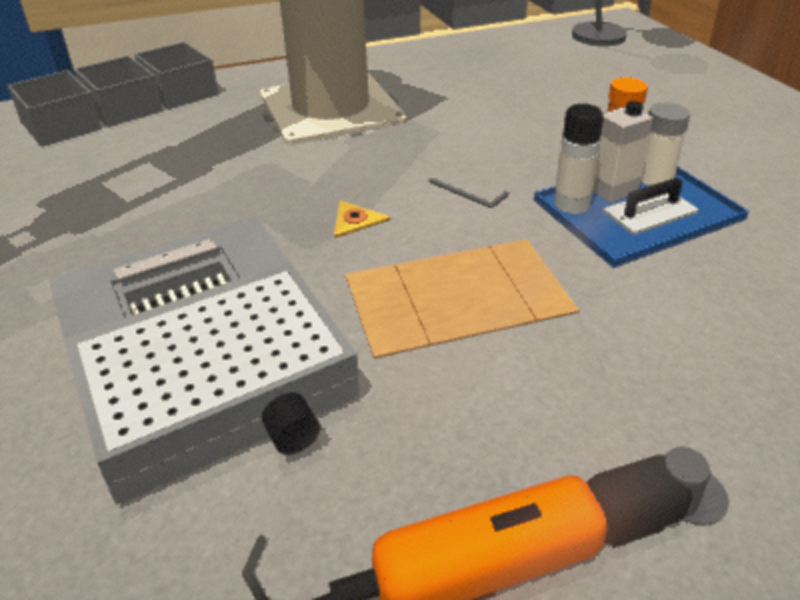

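Jar candidates: the white jar with the grey lid is at top px (98,202). The orange look-alike is at (95,246), and I'm leaving it. The tin is at (130,200) and the aerosol at (160,197). Next I'll crop the box and tray closer.

```bash
python3 - <<'E'
import cv2,numpy as np
c=lambda f,y,x,h,w,W,H:cv2.resize(cv2.imread(f)[y:y+h,x:x+w],(W,H),interpolation=cv2.INTER_CUBIC)
cv2.imwrite('pics/box1.png',c('pics/top0.png',95,315,130,130,600,600))
cv2.imwrite('pics/tray1.png',c('pics/top0.png',140,85,90,120,800,600))
cv2.imwrite('pics/box1s.png',c('pics/scene0.png',185,60,150,170,680,600))
E
```

```text
(no output)
```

View pics/box1.png

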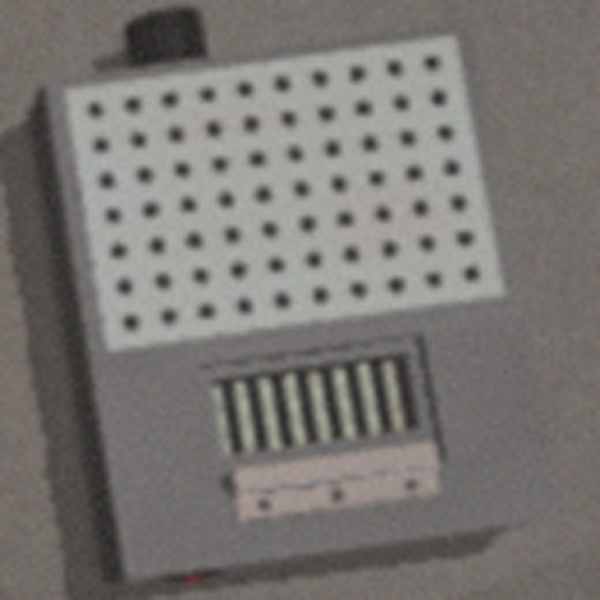

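View pics/tray1.png

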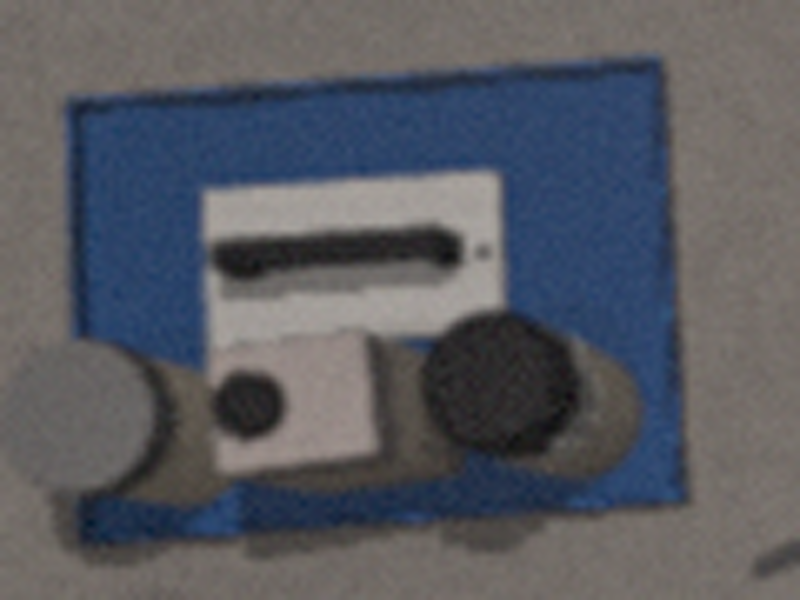

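View pics/box1s.png

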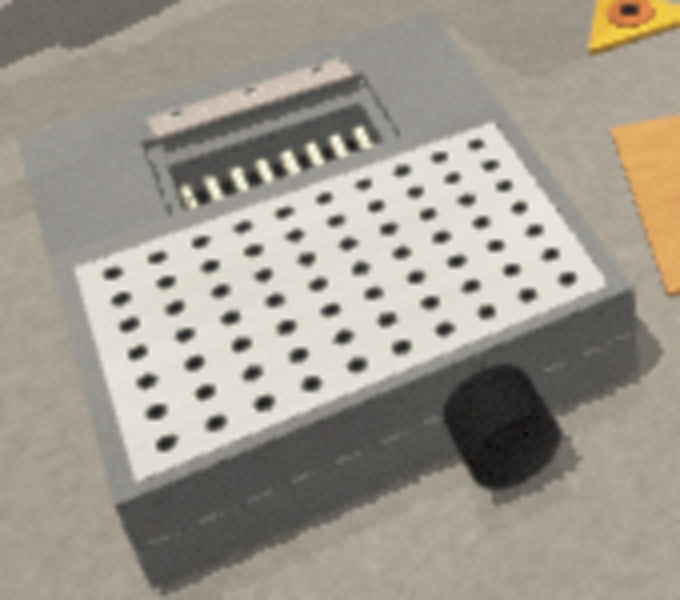

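```bash
cat > fit.py <<'E'
from h import *
from scipy.optimize import least_squares
T=shot('top');S=shot('scene')
px=lambda pts,s,o:np.array(pts,float)/s-0.5+0.5/s+np.array(o)
def fit(obs,z0=0):
    # obs: (cam, local pts, pixels)
    def f(p):
        M=R.from_euler('z',p[2]).as_matrix()
        return np.concatenate([(proj(c,np.array(l,float)@M.T+[p[0],p[1],z0])-u).ravel() for c,l,u in obs])
    x0=unproj(obs[0][0],obs[0][2].mean(0),z0+20)[0]
    r=least_squares(f,[x0[0],x0[1],0],loss='soft_l1'); return r.x,r.fun.reshape(-1,2)
def show(n,a): print(n,np.round(a[0],3),'\n',np.round(a[1],1).tolist())
b=lambda p:px(p,600/130,(315,95)); t=lambda p:px(p,800/120,(85,140)); s=lambda p:px(p,4,(60,185)); a=lambda p:px(p,2,(60,80)); sa=lambda p:px(p,2,(40,80))
LT=[[27,54,64],[27,-54,64],[-24,55,78],[-24,-55,78],[35,62,70],[35,-62,70]]
bt=(T,LT,b([(212,382),(407,352),(236,466),(440,442),(203,366),(418,337)]))
bs=(S,[[205,120,70],[205,-120,70],[-75,-120,70],[-75,120,70],[-24,-55,78],[-24,55,78]],s([(632,292),(118,503),(20,135),(425,12),(152,138),(365,80)]))
show('box top',fit([bt]));show('box scene',fit([bs]));show('box',fit([bt,bs]))
r=[[90,120,15],[90,-120,15],[-90,-120,15],[-90,120,15]]
show('tray',fit([(T,r,t([(68,100),(660,58),(690,503),(80,545)]))]))
show('tray+s',fit([(T,r,t([(68,100),(660,58),(690,503),(80,545)])),(S,r[:2],sa([(746,209),(613,260)]))]))
r=[[75,125,4],[75,-125,4],[-75,-125,4],[-75,125,4]]
show('card',fit([(T,r,a([(314,100),(496,117),(489,226),(303,207)])),(S,r,sa([(577,309),(378,352),(348,275),(530,241)]))]))
show('cover',fit([(T,[[32,59,6],[32,-59,6],[0,45,44],[0,-45,44]],t([(203,188),(500,171),(213,250),(462,240)]))],3))
show('tin',fit([(T,[[23,29,125],[23,-29,125],[-23,-29,125],[-23,29,125],[0,12,139]],t([(212,345),(366,333),(381,455),(218,473),(250,405)]))],3))
print('aer',unproj(T,t([(500,382)]),145),'jar',unproj(T,t([(80,417)]),118))
def pole(cam,x,y,h):  print(np.round(proj(cam,[[x,y,3],[x,y,h]]),1).tolist())
for n in('aerosol','jar','tin'):
    q=cams.cut_out('scene',n)[0]; print(n,q['p'],np.round(q['rect'],1))
E
python3 fit.py
```

```text
box top [ 4.92024e+02 -3.18502e+02  1.50000e-01] 
 [[0.4, -0.3], [0.2, 0.2], [-0.2, 0.9], [-0.8, -0.2], [-0.7, 0.1], [1.3, -0.5]]
box scene [ 4.92905e+02 -3.15600e+02  1.45000e-01] 
 [[0.8, -0.8], [-1.0, 0.9], [-0.5, 0.5], [2.3, -0.4], [1.1, -0.2], [-2.5, -1.4]]
box [ 4.92145e+02 -3.17217e+02  1.50000e-01] 
 [[-0.1, -0.4], [-0.2, 0.1], [-0.8, 0.8], [-1.3, -0.2], [-1.2, 0.1], [0.8, -0.5], [0.2, -1.2], [-1.3, 0.8], [-1.4, 0.7], [1.4, -0.5], [0.3, -0.1], [-3.3, -1.5]]
tray [4.93419e+02 3.10736e+02 8.10000e-02] 
 [[-0.1, -0.1], [0.5, -0.3], [-0.4, -0.0], [0.0, 0.4]]
tray+s [4.93268e+02 3.10570e+02 8.40000e-02] 
 [[-0.2, 0.1], [0.4, -0.3], [-0.2, -0.1], [0.2, 0.5], [0.6, 0.5], [-0.2, -0.5]]
card [ 5.62022e+02 -3.19900e+00 -9.20000e-02] 
 [[-0.5, -0.6], [0.0, -0.2], [-1.3, 0.0], [-1.2, 0.3], [1.0, 0.3], [-2.1, 2.1], [-1.5, -0.7], [-1.6, -1.4]]
cover [5.10678e+02 3.19839e+02 6.80000e-02] 
 [[1.0, 0.1], [0.3, 0.0], [-0.0, 0.2], [-2.6, -0.3]]
tin [4.42617e+02 3.04070e+02 1.12000e-01] 
 [[-0.4, 0.2], [0.9, -0.5], [0.1, 0.4], [-0.0, 0.3], [-0.3, -0.4]]
aer [[448.71296598 227.43629485 145.        ]] jar [[437.4592893  384.16713697 118.        ]]
aerosol 0.88 [330.1 157.9  25.9  51.6]
jar 0.56 [356.1 127.1  24.1  16.1]
tin 0.75 [352.7 156.8  33.8  47.8]
```

```bash
cat > go.py <<'E'
import sys; from h import *
o=ctrl.get_obs(); p=np.array(o['ee_pos']); M=R.from_rotvec(o['orientation']).as_matrix()
th=np.degrees(np.arctan2(M[1,0],M[0,0]))
print('t',round(o['t'],2),'p',np.round(p,1),'th',round(th,2),'tilt',np.round(M[:2,2],3),'w',round(o['width'],1),'g',round(o['grasp_force'],1),'F',np.round(o['ft_force'],1))
for a in sys.argv[1:]:
    q=np.array([float(v) for v in a.split(',')]); print(a,'->',np.round(M.T@(q-p)/25,2)); p=q
E
echo ok
```

```text
ok
```

Request:
{"name": "move_arm", "arguments": {
  "steps": [
    [[0,0,0],-1,0],
    [[0,0,0],-1,0],
    [[0,0,0],-1,0],
    [[0,0,0],-1,0],
    [[0,0,0],-1,0],
    [[0,0,0],-1,0],
    [[0,0,0],-1,0],
    [[0,0,0],-1,0],
    [[0,0,0],-1,0],
    [[0,0,0],-1,0],
    [[0,0,0],-1,0],
    [[0,0,0],-1,0],
    [[0,0,0],-1,0],
    [[0,0,0],-0.6,0],
    [[1,0.5,0],0,0],
    [[1,0.5,0],0,0],
    [[1,0.5,0],0,0],
    [[1,0.5,0],0,0],
    [[1,0.5,0],0,0],
    [[1,0.5,0],0,0]
  ]
}}

```text
t: 2.92
ee_pos: [345.1, -400.2, 222.8]
orientation: [2.124, 2.314, 0.0]
ft_force: [1.0, -0.3, -0.2]
width: 87.7
grasp_force: 0.0
```

Request:
{"name": "move_arm", "arguments": {
  "steps": [
    [[1,0.3,0],0,0],
    [[1,0.3,0],0,0],
    [[1,0.3,0],0,0],
    [[1,0.3,0],0,0],
    [[1,0.3,0],0,0],
    [[1,0.3,0],0,0],
    [[1,0.3,0],0,0],
    [[1,0.3,0],0,0],
    [[1,0.3,0],0,0],
    [[1,0.3,0],0,0],
    [[1,0.3,0],0,0],
    [[1,0.3,0],0,0],
    [[1,0.3,0],0,0],
    [[1,0.3,0],0,0],
    [[1,0.3,0],0,0],
    [[1,0.3,0],0,0],
    [[1,0.3,0],0,0],
    [[1,0.3,0],0,0],
    [[0.5,0.2,0],0,0],
    [[0,0,0],0,0]
  ]
}}

```text
t: 4.58
ee_pos: [445.5, 73.5, 223.0]
orientation: [2.121, 2.317, 0.002]
ft_force: [0.8, -0.2, -0.3]
width: 87.6
grasp_force: 0.0
```

```bash
python3 go.py 448.8,228.4,222 448.8,228.4,110
```

```text
t 4.58 p [445.5  73.5 223. ] th 95.07 tilt [0.001 0.001] w 87.6 g 0.0 F [ 0.8 -0.2 -0.3]
448.8,228.4,222 -> [6.16 0.68 0.04]
448.8,228.4,110 -> [-0.   -0.01  4.48]
```

Request:
{"name": "move_arm", "arguments": {
  "steps": [
    [[1,0.1,0],0,0],
    [[1,0.1,0],0,0],
    [[1,0.1,0],0,0],
    [[1,0.1,0],0,0],
    [[1,0.1,0],0,0],
    [[0.6,0.1,0],0,0],
    [[0.5,0.1,0],0,0],
    [[0,0,0.9],0,0],
    [[0,0,0.9],0,0],
    [[0,0,0.9],0,0],
    [[0,0,0.9],0,0],
    [[0,0,0.9],0,0],
    [[0,0,0],0,0],
    [[0,0,0],0,0]
  ]
}}

```text
t: 5.75
ee_pos: [448.4, 223.9, 109.6]
orientation: [-2.124, -2.313, 0.004]
ft_force: [-0.4, -0.3, 0.4]
width: 87.9
grasp_force: 0.0
```

```bash
python3 go.py 448.8,228.4,110; python3 - <<'E'
from h import *
d=shot('scene');a=d['image'][60:210,260:460,::-1]
cv2.imwrite('pics/g1.png',cv2.resize(a,(800,600),interpolation=cv2.INTER_CUBIC))
E
```

```text
t 5.75 p [448.4 223.9 109.6] th 94.88 tilt [-0.003 -0.001] w 87.9 g 0.0 F [-0.4 -0.3  0.4]
448.8,228.4,110 -> [ 0.18  0.03 -0.02]
```

View pics/g1.png

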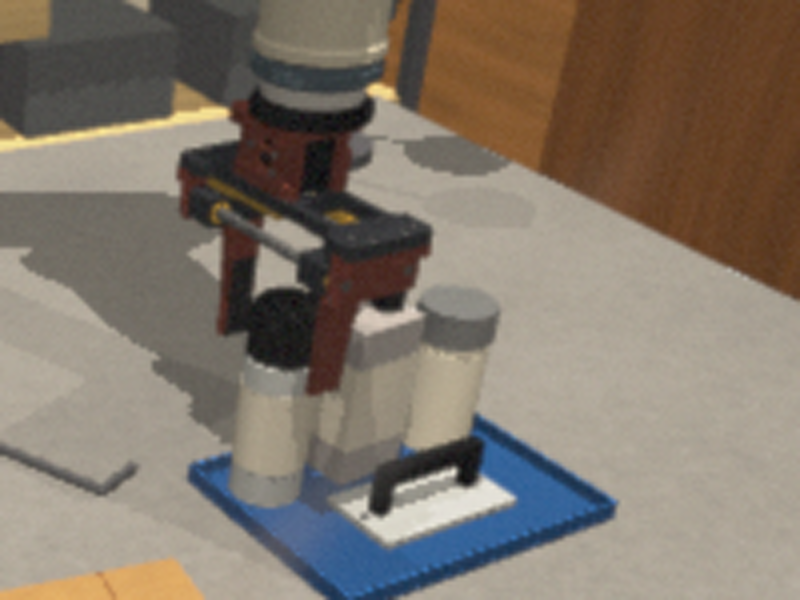

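Request:
{"name": "move_arm", "arguments": {
  "steps": [
    [[0.15,0,0],0,0],
    [[0,0,0],0,1],
    [[0,0,0],0,1],
    [[0,0,0],0,1],
    [[0,0,0],0,1],
    [[0,0,0],0,1],
    [[0,0,0],0,1],
    [[0,0,0],0,1],
    [[0,0,0],0,1]
  ]
}}

```text
t: 6.55
ee_pos: [448.7, 228.6, 110.3]
orientation: [-2.124, -2.315, 0.0]
ft_force: [-0.3, 0.2, 2.4]
width: 50.7
grasp_force: 30.0
```

```bash
python3 go.py 448.4,228,170 556,-88,170 556,-88,111
```

```text
t 6.55 p [448.7 228.6 110.3] th 94.92 tilt [-0. -0.] w 50.7 g 30.0 F [-0.3  0.2  2.4]
448.4,228,170 -> [-0.02 -0.01 -2.39]
556,-88,170 -> [-12.96   3.21  -0.  ]
556,-88,111 -> [0.   0.   2.36]
```

Request:
{"name": "move_arm", "arguments": {
  "steps": [
    [[0,0,-0.8],0,1],
    [[0,0,-0.8],0,1],
    [[0,0,-0.8],0,1],
    [[-0.5,0.1,0],0,1],
    [[-1,0.25,0],0,1],
    [[-1,0.25,0],0,1],
    [[-1,0.25,0],0,1],
    [[-1,0.25,0],0,1],
    [[-1,0.25,0],0,1],
    [[-1,0.25,0],0,1],
    [[-1,0.25,0],0,1],
    [[-1,0.25,0],0,1],
    [[-1,0.25,0],0,1],
    [[-1,0.25,0],0,1],
    [[-1,0.25,0],0,1],
    [[-1,0.25,0],0,1],
    [[-0.5,0.1,0],0,1],
    [[0,0,0.7],0,1],
    [[0,0,0.7],0,1],
    [[0,0,0.6],0,1]
  ]
}}

```text
t: 8.22
ee_pos: [555.6, -88.5, 119.0]
orientation: [-2.124, -2.313, 0.001]
ft_force: [-0.7, 0.2, -3.2]
width: 50.6
grasp_force: 30.0
```

Request:
{"name": "move_arm", "arguments": {
  "steps": [
    [[0,0,0],0,1],
    [[0,0,0],0,1],
    [[0,0,0],0,1]
  ]
}}

```text
t: 8.47
ee_pos: [556.5, -88.1, 120.7]
orientation: [2.124, 2.315, 0.0]
ft_force: [0.2, -0.6, -2.2]
width: 51.0
grasp_force: 30.0
```

```bash
python3 go.py 556,-88,111.5
```

```text
t 8.47 p [556.5 -88.1 120.7] th 94.93 tilt [0. 0.] w 51.0 g 30.0 F [ 0.2 -0.6 -2.2]
556,-88,111.5 -> [ 0.01 -0.02  0.37]
```

Request:
{"name": "move_arm", "arguments": {
  "steps": [
    [[0,0,0.2],0,1],
    [[0,0,0.16],0,1],
    [[0,0,0],0,1],
    [[0,0,0],0,0],
    [[0,0,0],0,0],
    [[0,0,0],0,0],
    [[0,0,0],0,0],
    [[0,0,0],0,0],
    [[0,0,-0.5],0,0],
    [[0,0,-1],0,0],
    [[0,0,-1],0,0],
    [[0,0,-0.8],0,0],
    [[0.5,-0.1,0],0,0],
    [[1,-0.2,0],0,0],
    [[1,-0.2,0],0,0],
    [[1,-0.2,0],0,0],
    [[1,-0.2,0],0,0],
    [[1,-0.2,0],0,0],
    [[1,-0.2,0],0,0],
    [[1,-0.2,0],0,0]
  ]
}}

```text
t: 10.13
ee_pos: [501.7, 96.7, 193.6]
orientation: [-2.124, -2.314, 0.0]
ft_force: [1.1, -0.0, -0.8]
width: 87.7
grasp_force: 0.0
```

Request:
{"name": "move_arm", "arguments": {
  "steps": [
    [[1,-0.2,0],0,0],
    [[1,-0.2,0],0,0],
    [[1,-0.2,0],0,0],
    [[1,-0.2,0],0,0],
    [[1,-0.2,0],0,0],
    [[1,-0.2,0],0,0],
    [[1,-0.2,0],0,0],
    [[1,-0.2,0],0,0],
    [[0.5,0,0],0,0],
    [[0,0,0],0,0],
    [[0,0,0],0,0]
  ]
}}

```text
t: 11.05
ee_pos: [444.4, 303.5, 193.5]
orientation: [2.122, 2.316, -0.001]
ft_force: [-0.4, -1.1, 0.2]
width: 87.7
grasp_force: 0.0
```

```bash
python3 go.py 442.6,305,190  442.6,305,81; python3 - <<'E'
from h import *
d=shot('scene');a=d['image'][60:285,200:500,::-1]
cv2.imwrite('pics/g2.png',cv2.resize(a,(800,600),interpolation=cv2.INTER_CUBIC))
E
```

```text
t 11.05 p [444.4 303.5 193.5] th 95.01 tilt [-0.    -0.001] w 87.7 g 0.0 F [-0.4 -1.1  0.2]
442.6,305,190 -> [ 0.07 -0.07  0.14]
442.6,305,81 -> [0.   0.   4.36]
```

View pics/g2.png

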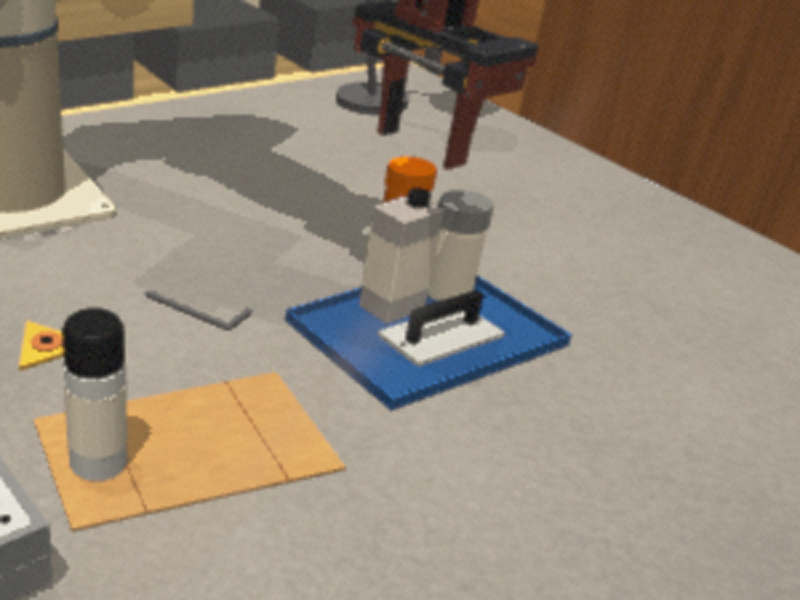

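The aerosol is standing upright on the card at about (95,400), and the tool is above the tin.

Request:
{"name": "move_arm", "arguments": {
  "steps": [
    [[0.06,-0.06,0.5],0,0],
    [[0,0,1],0,0],
    [[0,0,1],0,0],
    [[0,0,1],0,0],
    [[0,0,0.7],0,0],
    [[0,0,0.3],0,0],
    [[0,0,0],0,0],
    [[0,0,0],0,0],
    [[0,0,0],0,1],
    [[0,0,0],0,1],
    [[0,0,0],0,1],
    [[0,0,0],0,1],
    [[0,0,0],0,1],
    [[0,0,0],0,1],
    [[0,0,0],0,1],
    [[0,0,0],0,1]
  ]
}}

```text
t: 12.43
ee_pos: [443.0, 304.9, 81.3]
orientation: [-2.124, -2.315, 0.0]
ft_force: [-0.7, 0.4, 3.0]
width: 46.1
grasp_force: 29.5
```

```bash
python3 go.py 442.6,305,155 558,-5,155 558,-5,83
```

```text
t 12.43 p [443.  304.9  81.3] th 94.93 tilt [-0. -0.] w 46.1 g 29.5 F [-0.7  0.4  3. ]
442.6,305,155 -> [ 0.01 -0.02 -2.95]
558,-5,155 -> [-12.75   3.53   0.  ]
558,-5,83 -> [0.   0.   2.88]
```

Request:
{"name": "move_arm", "arguments": {
  "steps": [
    [[0,0,-0.6],0,1],
    [[0,0,-1],0,1],
    [[0,0,-0.8],0,1],
    [[-0.5,0.1,-0.6],0,1],
    [[-1,0.3,0],0,1],
    [[-1,0.3,0],0,1],
    [[-1,0.3,0],0,1],
    [[-1,0.3,0],0,1],
    [[-1,0.3,0],0,1],
    [[-1,0.3,0],0,1],
    [[-1,0.3,0],0,1],
    [[-1,0.3,0],0,1],
    [[-1,0.3,0],0,1],
    [[-1,0.3,0],0,1],
    [[-1,0.2,0],0,1],
    [[-0.8,0.2,0.2],0,1],
    [[-0.4,0,0.6],0,1],
    [[0,0,0.8],0,1],
    [[0,0,0.7],0,1],
    [[0,0,0.2],0,1]
  ]
}}

```text
t: 14.1
ee_pos: [555.4, -4.3, 90.8]
orientation: [-2.122, -2.311, 0.005]
ft_force: [-0.3, -0.5, -2.6]
width: 46.7
grasp_force: 29.5
```

Request:
{"name": "move_arm", "arguments": {
  "steps": [
    [[0,0,0],0,1],
    [[0,0,0],0,1],
    [[0,0,0],0,1]
  ]
}}

```text
t: 14.35
ee_pos: [558.2, -3.7, 94.5]
orientation: [2.123, 2.314, 0.001]
ft_force: [-0.4, -1.3, -1.3]
width: 46.9
grasp_force: 29.5
```

```bash
python3 go.py 558,-5,82.5
```

```text
t 14.35 p [558.2  -3.7  94.5] th 94.94 tilt [ 0.001 -0.   ] w 46.9 g 29.5 F [-0.4 -1.3 -1.3]
558,-5,82.5 -> [-0.05 -0.01  0.48]
```

Request:
{"name": "move_arm", "arguments": {
  "steps": [
    [[0,0,0.3],0,1],
    [[0,0,0.18],0,1],
    [[0,0,0],0,1],
    [[0,0,0],0,0],
    [[0,0,0],0,0],
    [[0,0,0],0,0],
    [[0,0,0],0,0],
    [[0,0,0],0,0],
    [[0,0,-0.5],0,0],
    [[0,0,-1],0,0],
    [[0,0,-1],0,0],
    [[0,0,-1],0,0],
    [[0,0,-0.6],0,0],
    [[1,-0.2,0],0,0],
    [[1,-0.2,0],0,0],
    [[1,-0.2,0],0,0],
    [[1,-0.2,0],0,0],
    [[1,-0.2,0],0,0],
    [[1,-0.2,0],0,0],
    [[1,-0.2,0],0,0]
  ]
}}

```text
t: 16.02
ee_pos: [507.3, 168.5, 185.3]
orientation: [2.124, 2.314, 0.001]
ft_force: [0.6, 0.2, -0.3]
width: 87.9
grasp_force: 0.0
```

Request:
{"name": "move_arm", "arguments": {
  "steps": [
    [[1,-0.2,0],0,0],
    [[1,-0.2,0],0,0],
    [[1,-0.2,0],0,0],
    [[1,-0.3,0],0,0],
    [[1,-0.3,0],0,0],
    [[1,-0.3,0],0,0],
    [[1,-0.3,0],0,0],
    [[1,-0.3,0],0,0],
    [[0.8,0,0],0,0],
    [[0,0,0],0,0],
    [[0,0,0],0,0],
    [[0,0,0],0,0]
  ]
}}

```text
t: 17.02
ee_pos: [436.4, 381.5, 184.6]
orientation: [2.124, 2.315, -0.0]
ft_force: [-0.2, 0.5, 0.4]
width: 87.8
grasp_force: 0.0
```

```bash
python3 go.py 437,384,84
```

```text
t 17.02 p [436.4 381.5 184.6] th 94.93 tilt [ 0. -0.] w 87.8 g 0.0 F [-0.2  0.5  0.4]
437,384,84 -> [0.1  0.03 4.02]
```

Request:
{"name": "move_arm", "arguments": {
  "steps": [
    [[0.1,0.03,0.5],0,0],
    [[0,0,1],0,0],
    [[0,0,1],0,0],
    [[0,0,0.8],0,0],
    [[0,0,0.5],0,0],
    [[0,0,0.2],0,0],
    [[0,0,0],0,0],
    [[0,0,0],0,0],
    [[0,0,0],0,1],
    [[0,0,0],0,1],
    [[0,0,0],0,1],
    [[0,0,0],0,1],
    [[0,0,0],0,1],
    [[0,0,0],0,1],
    [[0,0,0],0,1],
    [[0,0,0],0,1]
  ]
}}

```text
t: 18.35
ee_pos: [437.2, 384.9, 84.6]
orientation: [2.124, 2.315, 0.001]
ft_force: [-0.5, -0.5, 4.4]
width: 55.8
grasp_force: 30.0
```

```bash
python3 go.py 437,384,159 562,77,159 562,77,85.5
```

```text
t 18.35 p [437.2 384.9  84.6] th 94.92 tilt [0. 0.] w 55.8 g 30.0 F [-0.5 -0.5  4.4]
437,384,159 -> [-0.03 -0.01 -2.98]
562,77,159 -> [-12.66   3.93  -0.  ]
562,77,85.5 -> [-0.   -0.    2.94]
```

Request:
{"name": "move_arm", "arguments": {
  "steps": [
    [[0,0,-0.6],0,1],
    [[0,0,-1],0,1],
    [[0,0,-0.8],0,1],
    [[-0.5,0.1,-0.6],0,1],
    [[-1,0.3,0],0,1],
    [[-1,0.3,0],0,1],
    [[-1,0.3,0],0,1],
    [[-1,0.3,0],0,1],
    [[-1,0.3,0],0,1],
    [[-1,0.3,0],0,1],
    [[-1,0.3,0],0,1],
    [[-1,0.3,0],0,1],
    [[-1,0.4,0],0,1],
    [[-1,0.4,0],0,1],
    [[-1,0.4,0],0,1],
    [[-0.8,0.2,0.2],0,1],
    [[-0.3,0,0.6],0,1],
    [[0,0,0.8],0,1],
    [[0,0,0.7],0,1],
    [[0,0,0.2],0,1]
  ]
}}

```text
t: 20.02
ee_pos: [559.1, 78.5, 93.8]
orientation: [-2.123, -2.312, 0.006]
ft_force: [-0.8, -0.1, -1.8]
width: 55.4
grasp_force: 30.0
```

Request:
{"name": "move_arm", "arguments": {
  "steps": [
    [[0,0,0],0,1],
    [[0,0,0],0,1],
    [[0,0,0],0,1]
  ]
}}

```text
t: 20.27
ee_pos: [561.9, 79.4, 97.6]
orientation: [2.123, 2.314, 0.002]
ft_force: [0.7, 0.0, -1.3]
width: 55.5
grasp_force: 30.0
```

```bash
python3 go.py 562,77,85.8
```

```text
t 20.27 p [561.9  79.4  97.6] th 94.94 tilt [0.001 0.   ] w 55.5 g 30.0 F [ 0.7  0.  -1.3]
562,77,85.8 -> [-0.1  -0.    0.47]
```

Request:
{"name": "move_arm", "arguments": {
  "steps": [
    [[-0.1,0,0.3],0,1],
    [[0,0,0.18],0,1],
    [[0,0,0],0,1],
    [[0,0,0],0,0],
    [[0,0,0],0,0],
    [[0,0,0],0,0],
    [[0,0,0],0,0],
    [[0,0,0],0,0],
    [[0,0,-0.5],0,0],
    [[0,0,-1],0,0],
    [[0,0,-1],0,0],
    [[0,0,-0.5],0,0],
    [[1,-0.1,0],0,0],
    [[1,-0.1,0],0,0],
    [[1,-0.1,0],0,0],
    [[1,-0.1,0],0,0],
    [[1,-0.1,0],0,0],
    [[1,-0.1,0],0,0],
    [[1,-0.1,0],0,0],
    [[1,-0.1,0],0,0]
  ]
}}

```text
t: 21.93
ee_pos: [524.1, 275.5, 160.8]
orientation: [2.124, 2.315, 0.001]
ft_force: [0.4, 0.6, -0.4]
width: 87.6
grasp_force: 0.0
```

Request:
{"name": "move_arm", "arguments": {
  "steps": [
    [[1,-0.3,0],0,0.5],
    [[0.7,-0.1,0],0,0.5],
    [[0,0,0],0,0.5],
    [[0,0,0],0,0.5],
    [[0,0,0],0,0.5]
  ]
}}

```text
t: 22.35
ee_pos: [510.8, 315.2, 160.1]
orientation: [2.124, 2.315, -0.0]
ft_force: [0.3, -0.4, -0.4]
width: 58.0
grasp_force: 0.0
```

```bash
python3 - <<'E'
from h import *
a=shot('top')['image'][130:230,75:325,::-1]; b=shot('scene')['image'][90:290,200:460,::-1]
cv2.imwrite('pics/g3.png',np.vstack([cv2.resize(a,(800,320),interpolation=cv2.INTER_CUBIC),cv2.resize(b[60:150],(800,277),interpolation=cv2.INTER_CUBIC)]))
E
python3 go.py 510,319.5,26
```

```text
t 22.45 p [511.  314.7 159.9] th 94.86 tilt [-0. -0.] w 50.0 g 0.0 F [-0.1 -0.1  0.3]
510,319.5,26 -> [ 0.2  -0.02  5.36]
```

View pics/g3.png

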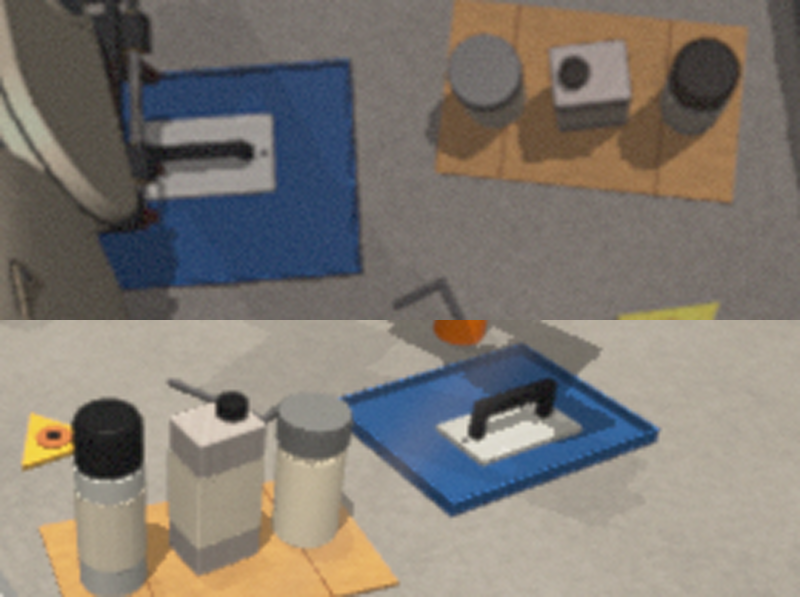

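Request:
{"name": "move_arm", "arguments": {
  "steps": [
    [[0.2,-0.02,0.7],0,0.5],
    [[0,0,1],0,0.5],
    [[0,0,1],0,0.5],
    [[0,0,1],0,0.5],
    [[0,0,0.9],0,0.5],
    [[0,0,0.6],0,0.5],
    [[0,0,0.3],0,0.5],
    [[0,0,0],0,0.5],
    [[0,0,0],0,0.5],
    [[0,0,0],0,1],
    [[0,0,0],0,1],
    [[0,0,0],0,1],
    [[0,0,0],0,1],
    [[0,0,0],0,1],
    [[0,0,0],0,1]
  ]
}}

```text
t: 23.7
ee_pos: [509.8, 320.8, 22.6]
orientation: [2.124, 2.315, 0.001]
ft_force: [-0.7, -0.8, 3.9]
width: 11.9
grasp_force: 30.0
```

```bash
python3 - <<'E'
from fit import *
q=lambda p:px(p,3.2,(75,130))
show('cover',fit([(T,[[32,-59,6],[-32,-59,6],[32,59,6]],np.vstack([q([(272,114),(276,191)]),t([(203,188)])])),(S,[[32,-59,6],[32,59,6]],px([(490,464-320),(583,428-320)],800/260,(200,150)))],3))
E
python3 go.py
```

```text
box top [ 4.92024e+02 -3.18502e+02  1.50000e-01] 
 [[0.4, -0.3], [0.2, 0.2], [-0.2, 0.9], [-0.8, -0.2], [-0.7, 0.1], [1.3, -0.5]]
box scene [ 4.92905e+02 -3.15600e+02  1.45000e-01] 
 [[0.8, -0.8], [-1.0, 0.9], [-0.5, 0.5], [2.3, -0.4], [1.1, -0.2], [-2.5, -1.4]]
box [ 4.92145e+02 -3.17217e+02  1.50000e-01] 
 [[-0.1, -0.4], [-0.2, 0.1], [-0.8, 0.8], [-1.3, -0.2], [-1.2, 0.1], [0.8, -0.5], [0.2, -1.2], [-1.3, 0.8], [-1.4, 0.7], [1.4, -0.5], [0.3, -0.1], [-3.3, -1.5]]
tray [4.93419e+02 3.10736e+02 8.10000e-02] 
 [[-0.1, -0.1], [0.5, -0.3], [-0.4, -0.0], [0.0, 0.4]]
tray+s [4.93268e+02 3.10570e+02 8.40000e-02] 
 [[-0.2, 0.1], [0.4, -0.3], [-0.2, -0.1], [0.2, 0.5], [0.6, 0.5], [-0.2, -0.5]]
card [ 5.62022e+02 -3.19900e+00 -9.20000e-02] 
 [[-0.5, -0.6], [0.0, -0.2], [-1.3, 0.0], [-1.2, 0.3], [1.0, 0.3], [-2.1, 2.1], [-1.5, -0.7], [-1.6, -1.4]]
cover [5.10678e+02 3.19839e+02 6.80000e-02] 
 [[1.0, 0.1], [0.3, 0.0], [-0.0, 0.2], [-2.6, -0.3]]
tin [4.42617e+02 3.04070e+02 1.12000e-01] 
 [[-0.4, 0.2], [0.9, -0.5], [0.1, 0.4], [-0.0, 0.3], [-0.3, -0.4]]
aer [[448.71296598 227.43629485 145.        ]] jar [[437.4592893  384.16713697 118.        ]]
aerosol 0.94 [234.9 209.6  23.9  66.4]
jar 0.74 [352.8 138.   18.6  38. ]
tin 0.82 [271.  202.4  35.   59.6]
cover [5.11456e+02 3.21430e+02 7.80000e-02] 
 [[-0.5, -0.5], [-0.7, -1.0], [0.3, 0.0], [-2.4, -0.8], [-0.2, -0.2]]
t 23.95 p [509.9 320.8  22.7] th 94.91 tilt [0. 0.] w 11.6 g 30.0 F [-2.1 -0.7  5.4]
```

Request:
{"name": "move_arm", "arguments": {
  "steps": [
    [[0,0,-0.4],0,1],
    [[0,0,-0.8],0,1],
    [[0,0,-1],0,1],
    [[0,0,-1],0,1],
    [[0,0,-1],0,1],
    [[0,0,-1],0,1],
    [[0,0,-1],0,1],
    [[-0.5,0,-0.8],0,1],
    [[-0.8,-0.1,-0.2],0,1],
    [[-1,-0.1,0],0,1],
    [[-1,-0.1,0],0,1],
    [[-1,-0.1,0],0,1],
    [[-1,-0.1,0],0,1],
    [[-1,-0.1,0],0,1],
    [[-1,-0.1,0],0,1],
    [[-1,-0.1,0],0,1],
    [[-1,-0.1,0],0,1],
    [[-1,-0.1,0],0,1],
    [[-1,-0.1,0],0,1],
    [[-1,-0.1,0],0,1]
  ]
}}

```text
t: 25.62
ee_pos: [505.8, 10.5, 202.5]
orientation: [-2.124, -2.315, 0.0]
ft_force: [0.2, 0.8, -2.2]
width: 11.8
grasp_force: 30.0
```

Request:
{"name": "move_arm", "arguments": {
  "steps": [
    [[-1,-0.1,0],0,1],
    [[-1,-0.1,0],0,1],
    [[-1,-0.1,0],0,1],
    [[-1,-0.1,0],0,1],
    [[-1,-0.1,0],0,1],
    [[-1,-0.1,0],0,1],
    [[-1,-0.1,0],0,1],
    [[-1,-0.1,0],0,1],
    [[-1,-0.1,0],0,1],
    [[-1,-0.1,0],0,1],
    [[-1,-0.1,0],0,1],
    [[-1,-0.1,0],0,1],
    [[-0.8,0,0],0,1],
    [[-0.2,0,0],0,1],
    [[0,0,0],-0.74,1],
    [[0,0,0],0,1],
    [[0,0,0],0,1]
  ]
}}

```text
t: 27.03
ee_pos: [503.9, -314.0, 202.1]
orientation: [-2.049, -2.38, -0.0]
ft_force: [0.7, 0.0, -2.2]
width: 11.8
grasp_force: 30.0
```

```bash
python3 go.py 504,-315.4,120 504,-315.4,91
```

```text
t 27.03 p [ 503.9 -314.   202.1] th 98.54 tilt [-0.001  0.001] w 11.8 g 30.0 F [ 0.7  0.  -2.2]
504,-315.4,120 -> [-0.06 -0.    3.28]
504,-315.4,91 -> [-0.    0.    1.16]
```

Request:
{"name": "move_arm", "arguments": {
  "steps": [
    [[-0.06,0,0.5],0,1],
    [[0,0,1],0,1],
    [[0,0,1],0,1],
    [[0,0,0.8],0,1],
    [[0,0,0.4],0,1],
    [[0,0,0.3],0,1],
    [[0,0,0],0,1],
    [[0,0,0],0,1]
  ]
}}

```text
t: 27.7
ee_pos: [504.8, -316.1, 102.4]
orientation: [2.048, 2.382, 0.0]
ft_force: [0.3, -0.4, -1.9]
width: 11.7
grasp_force: 30.0
```

```bash
python3 - <<'E'
from h import *
b=shot('scene')['image'][170:290,60:220,::-1]
cv2.imwrite('pics/g4.png',cv2.resize(b,(800,600),interpolation=cv2.INTER_CUBIC))
E
python3 go.py
```

```text
t 27.75 p [ 505.1 -316.4  103. ] th 98.62 tilt [ 0.001 -0.001] w 11.6 g 30.0 F [ 0.4  0.3 -2.1]
```

View pics/g4.png

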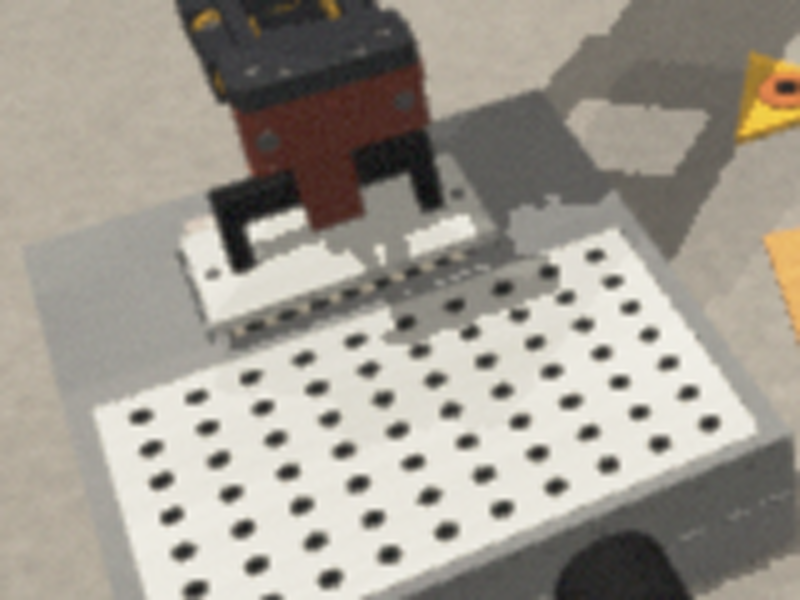

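```bash
python3 - <<'E' | tail -6
from fit import *
g=lambda p:px(p,5,(60,170))
L=[[32,-59,6],[32,59,6],[-32,-59,6]]
print(np.round((proj(S,np.array(L)@R.from_euler('z',.15).as_matrix().T+[505.1,-316.4,83.4])-[60,170])*5))
show('cov',fit([(S,L,g([(208,322),(494,236),(178,238)]))],83.4))
print(ctrl.get_obs()['t'])
E
```

```text
[[206. 321.]
 [490. 225.]
 [173. 235.]]
cov [ 5.08313e+02 -3.15471e+02  1.12000e-01] 
 [[-0.3, 0.6], [0.0, -0.4], [0.3, -0.2]]
28.0
```

Request:
{"name": "move_arm", "arguments": {
  "steps": [
    [[0.03,0,0.25],0,1],
    [[0,0,0.2],0,1],
    [[0,0,0],0,1],
    [[0,0,0],0,1],
    [[0,0,0],0,0.65],
    [[0,0,0],0,0.65],
    [[0,0,0],0,0.65],
    [[0,0,0],0,0.65]
  ]
}}

```text
t: 28.67
ee_pos: [504.7, -315.6, 91.2]
orientation: [2.048, 2.381, 0.0]
ft_force: [0.2, 0.1, -0.2]
width: 30.4
grasp_force: 0.0
```

```bash
python3 - <<'E'
from h import *
b=shot('scene')['image'][190:265,85:185,::-1]
cv2.imwrite('pics/g5.png',cv2.resize(b,(800,600),interpolation=cv2.INTER_CUBIC))
E
python3 go.py
```

```text
t 28.72 p [ 504.6 -315.6   91.2] th 98.62 tilt [ 0.001 -0.   ] w 30.3 g 0.0 F [ 1.1 -0.1  0.3]
```

View pics/g5.png

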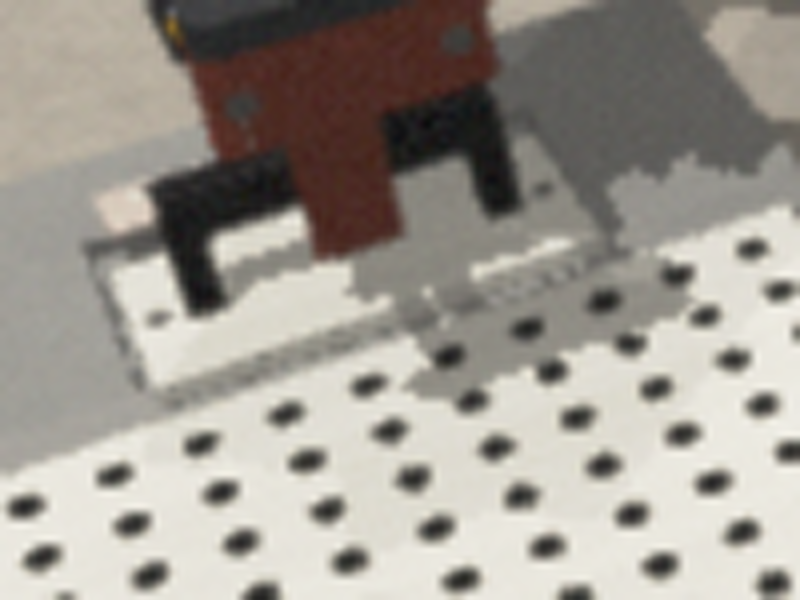

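Request:
{"name": "move_arm", "arguments": {
  "steps": [
    [[0,-0.12,0.12],0,0.8],
    [[0,0,0],0,0.8],
    [[0,0,0],0,0.8],
    [[0,-0.1,0],0,0.8],
    [[0,-0.1,0],0,0.8],
    [[0,-0.1,0],0,0.8],
    [[0,-0.1,0],0,0.8],
    [[0,0,0],0,0.8]
  ]
}}

```text
t: 29.38
ee_pos: [491.0, -317.4, 88.0]
orientation: [-2.048, -2.382, 0.0]
ft_force: [-0.3, -0.9, -0.3]
width: 17.6
grasp_force: 0.0
```

```bash
python3 go.py
```

```text
t 29.38 p [ 491.  -317.4   88. ] th 98.6 tilt [-0.  0.] w 17.6 g 0.0 F [-0.3 -0.9 -0.3]
```

Request:
{"name": "move_arm", "arguments": {
  "steps": [
    [[0,-0.08,0],0,0.8],
    [[0,-0.08,0],0,0.8],
    [[0,-0.04,0],0,0.8],
    [[0,0,0],0,0.8],
    [[0,0,0],0,0.8]
  ]
}}

```text
t: 29.8
ee_pos: [486.4, -318.1, 87.9]
orientation: [-2.048, -2.382, 0.0]
ft_force: [0.1, 0.8, 0.1]
width: 17.6
grasp_force: 0.0
```

```bash
python3 - <<'E'
from h import *
b=shot('scene')['image'][190:265,85:185,::-1]
cv2.imwrite('pics/g6.png',cv2.resize(b,(800,600),interpolation=cv2.INTER_CUBIC))
E
python3 go.py
```

```text
t 29.85 p [ 486.4 -318.1   87.9] th 98.62 tilt [-0.  0.] w 17.7 g 0.0 F [-0.1  0.1  0.3]
```

View pics/g6.png

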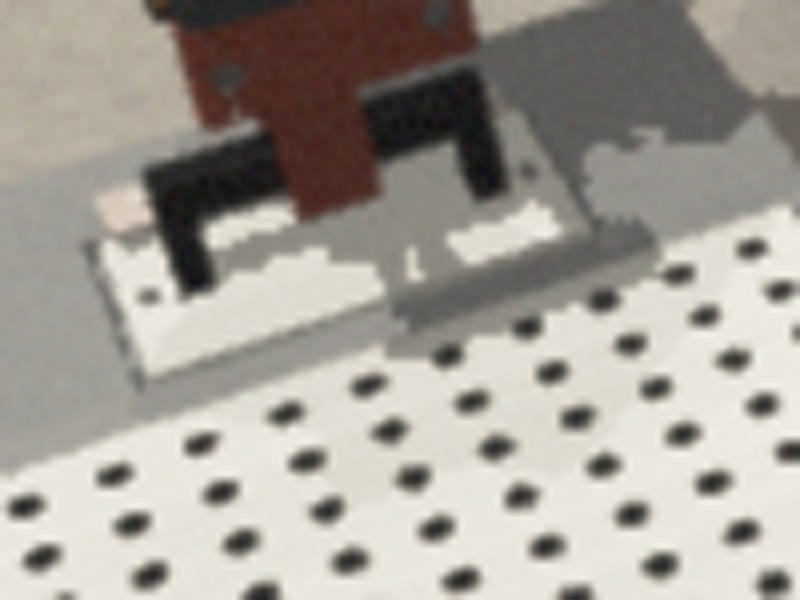

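Request:
{"name": "move_arm", "arguments": {
  "steps": [
    [[0,0.11,0],0,0.7],
    [[0,0,0],0,0.7],
    [[0,0,0],0,0.7],
    [[0,0,-0.5],0,0.7],
    [[0,0,-0.6],0,0.7],
    [[0,0,0],0,1],
    [[0,0,0],0,1],
    [[0,0,0],0,1],
    [[0,0,0],0,1],
    [[0,0,0.1],0,1],
    [[0,0,0.1],0,1],
    [[0,0,0.08],0,1],
    [[0,0,0],0,1],
    [[0,0,0],0,1]
  ]
}}

```text
t: 31.02
ee_pos: [489.0, -317.5, 108.4]
orientation: [-2.048, -2.381, 0.0]
ft_force: [-0.9, 1.3, 5.6]
width: 0.2
grasp_force: 2.7
```

```bash
python3 go.py
```

```text
t 31.02 p [ 489.  -317.5  108.4] th 98.62 tilt [-0.001  0.001] w 0.2 g 2.7 F [-0.9  1.3  5.6]
```

Request:
{"name": "move_arm", "arguments": {
  "steps": [
    [[0,0,-0.7],0,0.9],
    [[0,0,-1],0,0],
    [[0,0,-1],0.74,0],
    [[0,0,-1],0,0],
    [[0.5,0.2,0],0,0],
    [[1,0.3,0],0,0],
    [[1,0.3,0],0,0],
    [[1,0.3,0],0,0],
    [[1,0.3,0],0,0],
    [[1,0.3,0],0,0],
    [[1,0.3,0],0,0],
    [[1,0.3,0],0,0],
    [[1,0.3,0],0,0],
    [[1,0.3,0],0,0],
    [[1,0.3,0],0,0],
    [[1,0.3,0],0,0],
    [[1,0.2,0],0,0],
    [[1,0.2,0],0,0],
    [[1,0.2,0],0,0],
    [[1,0.2,0],0,0]
  ]
}}

```text
t: 32.68
ee_pos: [562.5, 79.2, 199.8]
orientation: [-2.123, -2.314, 0.002]
ft_force: [0.8, -0.7, 0.7]
width: 87.9
grasp_force: 0.0
```

Request:
{"name": "move_arm", "arguments": {
  "steps": [
    [[0,0,0],0,0],
    [[0,0,0],0,0],
    [[0,0,0],0,0]
  ]
}}

```text
t: 32.93
ee_pos: [562.5, 77.4, 200.1]
orientation: [-2.123, -2.315, 0.002]
ft_force: [0.1, -0.6, -1.4]
width: 87.7
grasp_force: 0.0
```

```bash
python3 go.py 562,77,85.6;  python3 - <<'E'
from h import *
d=shot('scene');b=d['image'][190:265,85:185,::-1]; a=shot('top')['image'][155:225,345:440,::-1]
cv2.imwrite('pics/g7.png',np.hstack([cv2.resize(b,(400,300),interpolation=cv2.INTER_CUBIC),cv2.resize(a,(400,300),interpolation=cv2.INTER_CUBIC)]))
E
```

```text
t 32.93 p [562.5  77.4 200.1] th 94.96 tilt [-0.001 -0.   ] w 87.7 g 0.0 F [ 0.1 -0.6 -1.4]
562,77,85.6 -> [-0.01 -0.02  4.58]
```

View pics/g7.png

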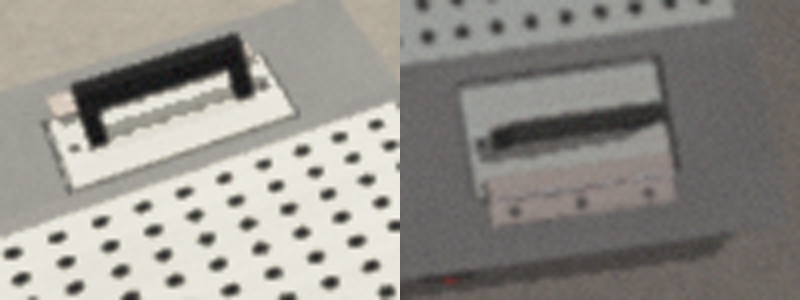

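The cover lies flat in its recess with its edge under the lip. Next, the jar goes back.

Request:
{"name": "move_arm", "arguments": {
  "steps": [
    [[0,0,0.6],0,0],
    [[0,0,1],0,0],
    [[0,0,1],0,0],
    [[0,0,1],0,0],
    [[0,0,0.7],0,0],
    [[0,0,0.28],0,0],
    [[0,0,0],0,0],
    [[0,0,0],0,0],
    [[0,0,0],0,1],
    [[0,0,0],0,1],
    [[0,0,0],0,1],
    [[0,0,0],0,1],
    [[0,0,0],0,1],
    [[0,0,0],0,1],
    [[0,0,0],0,1],
    [[0,0,0],0,1]
  ]
}}

```text
t: 34.37
ee_pos: [563.2, 77.7, 86.8]
orientation: [2.124, 2.315, 0.0]
ft_force: [-0.3, -0.4, 6.1]
width: 55.7
grasp_force: 30.0
```

```bash
python3 go.py 562,77,160 437.2,384.9,160 437.2,384.9,84.8
```

```text
t 34.37 p [563.2  77.7  86.8] th 94.92 tilt [0. 0.] w 55.7 g 30.0 F [-0.3 -0.4  6.1]
562,77,160 -> [-0.02 -0.05 -2.93]
437.2,384.9,160 -> [12.7  -3.92 -0.  ]
437.2,384.9,84.8 -> [-0.   -0.    3.01]
```

Request:
{"name": "move_arm", "arguments": {
  "steps": [
    [[0,0,-0.6],0,1],
    [[0,0,-1],0,1],
    [[0,0,-0.9],0,1],
    [[0.5,-0.1,-0.5],0,1],
    [[1,-0.3,0],0,1],
    [[1,-0.3,0],0,1],
    [[1,-0.3,0],0,1],
    [[1,-0.3,0],0,1],
    [[1,-0.3,0],0,1],
    [[1,-0.3,0],0,1],
    [[1,-0.3,0],0,1],
    [[1,-0.3,0],0,1],
    [[1,-0.4,0],0,1],
    [[1,-0.4,0],0,1],
    [[1,-0.4,0],0,1],
    [[0.8,-0.2,0],0,1],
    [[0.38,-0.07,0.4],0,1],
    [[0,0,0.9],0,1],
    [[0,0,0.8],0,1],
    [[0,0,0.4],0,1]
  ]
}}

```text
t: 36.03
ee_pos: [435.2, 383.9, 95.7]
orientation: [-2.123, -2.315, 0.007]
ft_force: [-0.5, 0.0, -2.2]
width: 55.4
grasp_force: 30.0
```

Request:
{"name": "move_arm", "arguments": {
  "steps": [
    [[0,0,0],0,1],
    [[0,0,0],0,1],
    [[0,0,0],0,1],
    [[0,0,0],0,1]
  ]
}}

```text
t: 36.37
ee_pos: [437.9, 385.3, 100.0]
orientation: [2.125, 2.314, 0.003]
ft_force: [0.1, 0.5, -2.3]
width: 55.4
grasp_force: 30.0
```

```bash
python3 go.py 437.2,384.9,85.8
```

```text
t 36.37 p [437.9 385.3 100. ] th 94.89 tilt [0.001 0.001] w 55.4 g 30.0 F [ 0.1  0.5 -2.3]
437.2,384.9,85.8 -> [-0.01 -0.03  0.57]
```

Request:
{"name": "move_arm", "arguments": {
  "steps": [
    [[0,-0.03,0.3],0,1],
    [[0,0,0.15],0,1],
    [[0,0,0.1],0,1],
    [[0,0,0],0,1],
    [[0,0,0],0,0],
    [[0,0,0],0,0],
    [[0,0,0],0,0],
    [[0,0,0],0,0],
    [[0,0,0],0,0],
    [[0,0,-0.5],0,0],
    [[0,0,-1],0,0],
    [[0,0,-1],0,0],
    [[0,0,-1],0,0],
    [[0,0,-0.5],0,0],
    [[-1,0.2,0],0,0],
    [[-1,0.2,0],0,0],
    [[-1,0.2,0],0,0],
    [[-1,0.2,0],0,0],
    [[-1,0.2,0],0,0],
    [[-1,0.2,0],0,0]
  ]
}}

```text
t: 38.03
ee_pos: [479.1, 236.8, 185.4]
orientation: [2.124, 2.315, 0.0]
ft_force: [-0.4, 0.0, 1.1]
width: 87.5
grasp_force: 0.0
```

Request:
{"name": "move_arm", "arguments": {
  "steps": [
    [[-1,0.2,0],0,0],
    [[-1,0.2,0],0,0],
    [[-1,0.2,0],0,0],
    [[-1,0.2,0],0,0],
    [[-1,0.2,0],0,0],
    [[-1,0.3,0],0,0],
    [[-1,0.3,0],0,0],
    [[-1,0.3,0],0,0],
    [[-1,0.3,0],0,0],
    [[-1,0.1,0],0,0],
    [[0,0,0],0,0],
    [[0,0,0],0,0],
    [[0,0,0],0,0]
  ]
}}

```text
t: 39.12
ee_pos: [557.4, -5.8, 185.1]
orientation: [-2.124, -2.314, 0.0]
ft_force: [-1.2, -0.3, -0.7]
width: 87.5
grasp_force: 0.0
```

```bash
python3 go.py 558,-4,83
```

```text
t 39.12 p [557.4  -5.8 185.1] th 94.89 tilt [-0.001  0.   ] w 87.5 g 0.0 F [-1.2 -0.3 -0.7]
558,-4,83 -> [0.07 0.03 4.09]
```

Request:
{"name": "move_arm", "arguments": {
  "steps": [
    [[0.07,0.03,0.6],0,0],
    [[0,0,1],0,0],
    [[0,0,1],0,0],
    [[0,0,0.8],0,0],
    [[0,0,0.5],0,0],
    [[0,0,0.2],0,0],
    [[0,0,0],0,0],
    [[0,0,0],0,0],
    [[0,0,0],0,1],
    [[0,0,0],0,1],
    [[0,0,0],0,1],
    [[0,0,0],0,1],
    [[0,0,0],0,1],
    [[0,0,0],0,1],
    [[0,0,0],0,1],
    [[0,0,0],0,1]
  ]
}}

```text
t: 40.45
ee_pos: [558.4, -4.4, 82.8]
orientation: [-2.124, -2.315, -0.0]
ft_force: [-1.1, 0.5, 1.3]
width: 46.1
grasp_force: 29.7
```

```bash
python3 go.py 443,304.9,160
```

```text
t 40.45 p [558.4  -4.4  82.8] th 94.91 tilt [0. 0.] w 46.1 g 29.7 F [-1.1  0.5  1.3]
443,304.9,160 -> [12.72 -3.54 -3.09]
```

Request:
{"name": "move_arm", "arguments": {
  "steps": [
    [[0,0,-0.6],0,1],
    [[0,0,-1],0,1],
    [[0,0,-0.9],0,1],
    [[0.5,-0.1,-0.5],0,1],
    [[1,-0.3,0],0,1],
    [[1,-0.3,0],0,1],
    [[1,-0.3,0],0,1],
    [[1,-0.3,0],0,1],
    [[1,-0.3,0],0,1],
    [[1,-0.3,0],0,1],
    [[1,-0.3,0],0,1],
    [[1,-0.3,0],0,1],
    [[1,-0.3,0],0,1],
    [[1,-0.3,0],0,1],
    [[1,-0.3,0],0,1],
    [[0.8,-0.14,0],0,1],
    [[0.42,0,0.4],0,1],
    [[0,0,0.9],0,1],
    [[0,0,0.8],0,1],
    [[0,0,0.4],0,1]
  ]
}}

```text
t: 42.12
ee_pos: [441.2, 304.1, 92.2]
orientation: [-2.123, -2.315, 0.006]
ft_force: [-0.0, -0.0, -2.1]
width: 46.5
grasp_force: 29.7
```

Request:
{"name": "move_arm", "arguments": {
  "steps": [
    [[0,0,0],0,1],
    [[0,0,0],0,1],
    [[0,0,0],0,1],
    [[0,0,0],0,1]
  ]
}}

```text
t: 42.45
ee_pos: [443.8, 305.1, 96.1]
orientation: [2.124, 2.314, 0.003]
ft_force: [0.6, -0.3, -2.9]
width: 46.4
grasp_force: 29.7
```

```bash
python3 go.py 443,304.9,81.9
```

```text
t 42.45 p [443.8 305.1  96.1] th 94.89 tilt [0.002 0.001] w 46.4 g 29.7 F [ 0.6 -0.3 -2.9]
443,304.9,81.9 -> [-0.01 -0.03  0.57]
```

Request:
{"name": "move_arm", "arguments": {
  "steps": [
    [[0,-0.03,0.3],0,1],
    [[0,0,0.15],0,1],
    [[0,0,0.1],0,1],
    [[0,0,0],0,1],
    [[0,0,0],0,0],
    [[0,0,0],0,0],
    [[0,0,0],0,0],
    [[0,0,0],0,0],
    [[0,0,0],0,0],
    [[0,0,-0.5],0,0],
    [[0,0,-1],0,0],
    [[0,0,-1],0,0],
    [[0,0,-1],0,0],
    [[0,0,-1],0,0],
    [[-1,0.2,0],0,0],
    [[-1,0.2,0],0,0],
    [[-1,0.2,0],0,0],
    [[-1,0.2,0],0,0],
    [[-1,0.2,0],0,0],
    [[-1,0.2,0],0,0]
  ]
}}

```text
t: 44.12
ee_pos: [485.1, 156.8, 194.0]
orientation: [2.124, 2.315, 0.0]
ft_force: [0.6, -0.0, 0.2]
width: 87.8
grasp_force: 0.0
```

Request:
{"name": "move_arm", "arguments": {
  "steps": [
    [[-1,0.2,0],0,0],
    [[-1,0.2,0],0,0],
    [[-1,0.2,0],0,0],
    [[-1,0.2,0],0,0],
    [[-1,0.2,0],0,0],
    [[-1,0.2,0],0,0],
    [[-1,0.2,0],0,0],
    [[-1,0.2,0],0,0],
    [[-1,0.2,0],0,0],
    [[-1,0.1,0],0,0],
    [[0,0,0],0,0],
    [[0,0,0],0,0],
    [[0,0,0],0,0]
  ]
}}

```text
t: 45.2
ee_pos: [553.3, -86.7, 193.7]
orientation: [-2.124, -2.314, 0.0]
ft_force: [1.1, 0.2, 0.1]
width: 87.6
grasp_force: 0.0
```

```bash
python3 go.py 556.5,-88.1,111.8
```

```text
t 45.2 p [553.3 -86.7 193.7] th 94.89 tilt [-0.001  0.   ] w 87.6 g 0.0 F [1.1 0.2 0.1]
556.5,-88.1,111.8 -> [-0.07  0.12  3.28]
```

Request:
{"name": "move_arm", "arguments": {
  "steps": [
    [[-0.06,0.12,0.5],0,0],
    [[0,0,0.9],0,0],
    [[0,0,0.9],0,0],
    [[0,0,0.7],0,0],
    [[0,0,0.28],0,0],
    [[0,0,0],0,0],
    [[0,0,0],0,0],
    [[0,0,0],0,1],
    [[0,0,0],0,1],
    [[0,0,0],0,1],
    [[0,0,0],0,1],
    [[0,0,0],0,1],
    [[0,0,0],0,1],
    [[0,0,0],0,1],
    [[0,0,0],0,1]
  ]
}}

```text
t: 46.45
ee_pos: [556.9, -88.4, 112.2]
orientation: [2.124, 2.314, 0.0]
ft_force: [-1.3, 0.3, 3.0]
width: 50.4
grasp_force: 30.0
```

```bash
python3 go.py 448.7,228.6,185
```

```text
t 46.45 p [556.9 -88.4 112.2] th 94.91 tilt [ 0. -0.] w 50.4 g 30.0 F [-1.3  0.3  3. ]
448.7,228.6,185 -> [13.   -3.23 -2.91]
```

Request:
{"name": "move_arm", "arguments": {
  "steps": [
    [[0,0,-0.6],0,1],
    [[0,0,-1],0,1],
    [[0,0,-0.8],0,1],
    [[0.5,-0.1,0],0,1],
    [[1,-0.2,0],0,1],
    [[1,-0.2,0],0,1],
    [[1,-0.2,0],0,1],
    [[1,-0.3,0],0,1],
    [[1,-0.3,0],0,1],
    [[1,-0.3,0],0,1],
    [[1,-0.3,0],0,1],
    [[1,-0.3,0],0,1],
    [[1,-0.3,0],0,1],
    [[1,-0.3,0],0,1],
    [[1,-0.3,0],0,1],
    [[1,-0.2,0],0,1],
    [[0.5,-0.03,0.3],0,1],
    [[0,0,0.7],0,1],
    [[0,0,0.6],0,1],
    [[0,0,0.3],0,1]
  ]
}}

```text
t: 48.12
ee_pos: [444.0, 228.1, 121.6]
orientation: [-2.122, -2.315, 0.006]
ft_force: [-0.5, -0.5, -3.2]
width: 50.5
grasp_force: 30.0
```

Request:
{"name": "move_arm", "arguments": {
  "steps": [
    [[0,0,0],0,1],
    [[0,0,0],0,1],
    [[0,0,0],0,1],
    [[0,0,0],0,1]
  ]
}}

```text
t: 48.45
ee_pos: [446.6, 228.4, 125.0]
orientation: [2.124, 2.314, 0.002]
ft_force: [-0.7, 0.1, -1.7]
width: 50.8
grasp_force: 30.0
```

```bash
python3 go.py 448.7,228.6,111.1
```

```text
t 48.45 p [446.6 228.4 125. ] th 94.89 tilt [0.001 0.001] w 50.8 g 30.0 F [-0.7  0.1 -1.7]
448.7,228.6,111.1 -> [0.   0.08 0.56]
```

Lower, release, and retreat up and away.

Request:
{"name": "move_arm", "arguments": {
  "steps": [
    [[0,0.08,0.3],0,1],
    [[0,0,0.15],0,1],
    [[0,0,0.1],0,1],
    [[0,0,0],0,1],
    [[0,0,0],0,0],
    [[0,0,0],0,0],
    [[0,0,0],0,0],
    [[0,0,0],0,0],
    [[0,0,0],0,0],
    [[0,0,-0.5],0,0],
    [[0,0,-1],0,0],
    [[0,0,-1],0,0],
    [[0,0,-1],0,0],
    [[0,0,-1],0,0],
    [[-1,0,0],0,0],
    [[-1,0,0],0,0],
    [[-1,0,0],0,0],
    [[-1,0,0],0,0],
    [[-1,0,0],0,0],
    [[-1,0,0],0,0]
  ]
}}

```text
t: 50.12
ee_pos: [460.8, 77.9, 223.2]
orientation: [2.124, 2.315, 0.0]
ft_force: [1.1, 0.1, -0.9]
width: 87.7
grasp_force: 0.0
```

Request:
{"name": "move_arm", "arguments": {
  "steps": [
    [[-1,0,0],0,0],
    [[-1,0,0],0,0],
    [[-1,0,0],0,0],
    [[-1,0,0],0,0],
    [[0,0,0],0,0],
    [[0,0,0],0,0]
  ]
}}

```text
t: 50.62
ee_pos: [469.4, -21.3, 223.1]
orientation: [-2.127, -2.312, -0.0]
ft_force: [0.5, 0.0, 0.5]
width: 87.9
grasp_force: 0.0
```

```bash
python3 - <<'E'
from h import *
a=shot('top')['image'][80:320,60:460,::-1]; b=shot('scene')['image'][80:320,40:440,::-1]
cv2.imwrite('pics/g8.png',np.vstack([cv2.resize(a,(500,300),interpolation=cv2.INTER_CUBIC),cv2.resize(b,(500,300),interpolation=cv2.INTER_CUBIC)]))
d=shot('top')
for n,z in(('aerosol',145),('jar',118),('tin',128)): print(n,[(round(float(b['p']),2),np.round(b['rect'],0)) for b in cams.boxes_of('top',n)][:2])
E
```

```text
aerosol [(0.81, array([167., 200.,  34.,  22.]))]
jar [(0.77, array([100., 245.,  40.,  24.])), (0.76, array([104., 203.,  33.,  25.]))]
tin [(0.61, array([135., 203.,  39.,  23.]))]
```

View pics/g8.png

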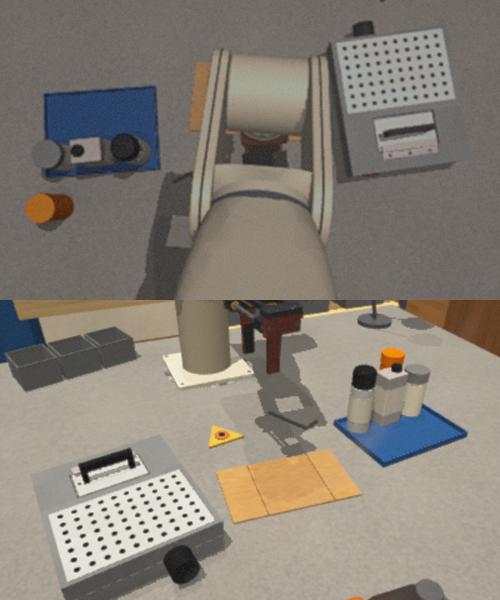

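The jar, tin and aerosol are upright in their slots, at top-view boxes matching the originals to within about 1 px. The cover is seated, and the rasp, hex key and orange jar haven't moved.

```bash
python3 -c "
from h import *
print(ctrl.close_job())"
```

```text
the job is handed in; nothing more can be done
None
```

The hatch is closed with the cover flat under the lip, the can, jar and tin are back upright in their tray slots, the rasp and hex key are untouched, and the job was handed in at about 51 s.

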